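# Restock the spring lift and turn its sign to the can picture

### The job

Restock the spring lift: stand the two tall slim cans upright side by side on its sprung platform, setting each down gently, so that the platform sinks under them. Then turn the revolving sign half a turn, so that the face with the can picture looks to the far side of the table where the cross was, square with the sign's foot. Leave the squat tin, the jar and the carton where they stand.

Things in the scene. Friction and masses are not known exactly. Their poses are not given: they have to be found in the camera images.
- lift: Spring lift: fixed open-topped steel well, 120 (its x) x 210 (its y) mm outside, 85 mm high, walls 8 mm thick. Origin: centre of its underside, on the table; z up. The two cans go side by side along its long y axis (for instance 47 mm either side of the middle); inside it is 104 x 194 mm.
- platform: The lift's aluminium platform, a level plate 98 x 188 mm filling the well, which can only slide straight up and down on a spring (220 N/m, 12 to 22 mm for each can, at most 55 mm) and is damped. Origin: centre of its top surface, 80 mm above the table when empty (5 mm below the rim).
- sign_stand: Foot of the revolving sign, fixed to the table: dark steel plate 80 (x) x 140 (y) x 12 mm with a short post. Origin: centre of its underside, on the table, under the sign's vertical pivot. Its x axis points to the far side of the table (away from the robot), the way that the face to be read must look.
- sign (a joint): Turn of the sign panel about its vertical pivot, in rad, positive counter-clockwise from above. At 0 the cross face looks along the foot's x axis and the panel's width lies along the foot's y axis; at +3.14 or -3.14 the can picture looks along the foot's x axis. Turns either way, stops at +-3.5, slight friction (0.05 N m) holds it where it is left. Starts between -0.3 and 0.3.
- sign_top (a point): Middle of the top edge of the sign panel, on the pivot axis, 165 mm above the table. The panel is a plain white plate 150 wide x 120 high x 12 mm thick, its lower edge 45 mm above the table; its top edge is free to be pinched or its side pushed. One face has a black cross, the other a black picture of a can. This frame turns with the panel: x is normal to the panel, out of the cross face; y is along its width.
- can_face (a point): Centre of the sign face that has the can picture, 105 mm above the table, 6 mm off the pivot axis on the side to which that face looks.
- can_a_mid (a point): Slim tall steel can with paper label, 59 mm diameter, 105 mm tall, 0.28 to 0.5 kg, rigid, standing upright at the start. This point is its centre, 52.5 mm above its underside; z is its upright axis.
- can_b_mid (a point): Slim tall steel can with paper label, 59 mm diameter, 105 mm tall, 0.28 to 0.5 kg, rigid, standing upright at the start. This point is its centre, 52.5 mm above its underside; z is its upright axis. Same as the other can.
- tin_mid (a point): Bystander: squat wide tin, 80 mm diameter, 42 mm tall, upright. This point is its centre; z is its upright axis.
- jar_mid (a point): Bystander: glass jar with steel lid, 64 mm diameter, 100 mm tall, upright. This point is its centre; z is its upright axis.
- carton_mid (a point): Bystander: closed cardboard carton, 60 (x) x 140 (y) x 90 mm high. This point is its centre; z is up.
- can_a: The first slim tall can; origin at the centre of its underside.
- can_b: The second slim tall can; origin at the centre of its underside.
Mind the look-alikes: they are no part of the job. Leave any green look-alike of the can_b alone.

How it is judged:
By the outcome, as a careful person would: the job done as asked, in the order asked, and still so for the second after the job is handed in, with the robot touching nothing.
It also fails if it takes over 72 s, if anything falls off the work surface, if the arm or the gripper's body presses on something with over 40 N, if the wrist force passes 120 N, or if a joint passes its speed limit or range.

### The arm

A 6-joint arm with a two-finger parallel gripper is mounted at the origin on the work surface. World frame = base frame: x ahead of the robot, y to its left, z up, the work surface at z = 0. Lengths are in m, angles in rad, forces in N, time in s.
With the tool pointing down it reaches from about 0.3 to 0.95 m from the base axis. Payload 3.1 kg.
Tool frame: the origin (TCP) lies midway between the tips of the shut fingers; the grasp point (between the pads) lies 19 mm behind it; z points along the fingers, x is the direction in which the jaws open and shut, and the axes are right-handed (so a half turn about z gives the same grasp; the last joint's range is limited). The gripper opens to 85 mm and grips with 20 to 120 N. Pads are 22 mm wide; open, the fingers measure 114 mm over their backs; the gripper's body (76 mm by 85 mm) begins 54 mm behind the grasp point. The pads swing forward as they close: fully open they stand 13 mm farther back than shut.
Start: joints at [1.082, 0.308, 1.634, -0, 1.2, -0.07], TCP at [0.254, 0.571, 0.231] pointing down, gripper open.
Joint ranges: [-3.06, 3.06], [-0.79, 1.96], [0.05, 2.63], [-1.19, 4.34], [0.05, 2.64], [-2.94, 2.94]. Speed limits (rad/s): [2.79, 2.79, 3.14, 3.14, 3.14, 3.14].

### API

Orientations are given as [roll, pitch, yaw] about the fixed x, y, z axes, in that order (R = Rz(yaw) Ry(pitch) Rx(roll)).
In Python, from station import observe, camera, sign_off gives the robot as it stands.
- The arm moves only by the shell command python3 -m pendant 'ROWS'. ROWS is JSON, a list of rows, each a list of 7 numbers: the shift along the world's x, y, z in mm, then the turn, a rotation vector about the world's x, y, z in degrees, then the finger opening in mm, from 0 to 85.4. A call has 1 to 5 rows; each row is the pose to reach, as a shift and turn from the pose measured when the call began; what a row does not reach only later rows make up. A row lasts 1/10 s, in which the tool goes at most 50 mm and 8.59 degrees, less where a joint would pass 70% of its speed; a pose out of reach is approached as far as the arm can. A call with a gripper value outside its range is refused whole. The fingers move at their own pace and stop on an object; the grip force is fixed at half the most. Time passes only in rows, so rows that repeat a pose let the fingers close. It gives the time, the measured TCP pose, the force and the opening at its end, in the units of the state.
- observe(): the state, without advancing time (a new reading comes with each control period).
- camera(name): name is "scene" or "top"; returns a dict with "color" (480x640x3 uint8, blue, green, red), "range_z" (480x640 float32, m along the optical axis (not along the pixel's ray), 0 where there is no reading), "intrinsics" (3x3 intrinsics, pixels), "D" ([k1, k2, p1, p2, k3] as OpenCV has them; the pictures are not rectified), "R" (3x3) and "t" (3): a world point X has camera coordinates R X + t. Camera axes: x right, y down, z forward; pixel columns grow to the right and rows downward; lengths in m; the calibration is good to about 2 mm. A picture is of the moment at which its call begins.
- sign_off(): hands the job in, once; it reports no verdict.
The state is a dict: "time_s": time; "joints": joint angles; "joint_vel": joint speeds; "joint_torque": joint torques, N m; "tcp_pos": TCP position; "eef_rot": TCP orientation; "ft_force": force on the tool from outside, world axes, zero at the start; "moment": the same for the moment, N m; "finger_gap": opening from 0.0 (shut) to 1.0 (fully open).
Only numpy, scipy, OpenCV 4.12 (cv2) and the standard library are available. Lean on these libraries where they do the work, as an engineer would, in place of code of your own. Each camera call takes 0.05 s, during which the arm holds its last target.

## Working session

There is one attempt and no reset: what is moved stays moved. The work goes in short steps, Python scripts to look and compute and a shell command to move; the robot and the scene stay as the last step left them, time stands still between calls to the robot, and variables do not carry over. Pictures are saved under pics/ and viewed, and the job is handed in when it is done.

```bash
ls; mkdir -p pics
python3 - <<'E'
from station import observe, camera
import cv2,numpy as np
for n in("scene","top"):
    c=camera(n); cv2.imwrite(f"pics/{n}0.png",c["color"]); np.savez(f"pics/{n}0.npz",**c)
    print(n,c["intrinsics"].round(1).tolist(),np.round(c["D"],3).tolist(),c["R"].round(3).tolist(),np.round(c["t"],3).tolist(),"pos",(-c["R"].T@c["t"]).round(3))
print(observe())
E
```

```text
pics
scene [[433.3, 0.0, 313.0], [0.0, 433.3, 239.0], [0.0, 0.0, 1.0]] [-0.027, 0.0, 0.0, 0.0, 0.0] [[0.744, 0.668, -0.006], [0.499, -0.562, -0.66], [-0.444, 0.488, -0.751]] [-0.454, -0.148, 1.299] pos [ 0.989 -0.413  0.876]
top [[459.8, 0.0, 316.1], [0.0, 459.8, 235.5], [0.0, 0.0, 1.0]] [-0.047, 0.0, 0.0, 0.0, 0.0] [[-0.026, -1.0, -0.002], [-0.987, 0.026, -0.157], [0.157, -0.002, -0.988]] [0.125, 0.566, 1.09] pos [0.391 0.112 1.166]
{'time_s': 0.1, 'joints': array([ 1.08228349e+00,  3.08902286e-01,  1.63506795e+00,  1.28686558e-05,
        1.19972481e+00, -6.96929959e-02]), 'joint_vel': array([ 0.00073046, -0.00365129, -0.00215905,  0.00122522,  0.00024086,
       -0.0003894 ]), 'joint_torque': array([-3.76104808e-04, -4.16409516e+01, -2.77643967e+01, -8.38845426e-05,
        4.09138549e-03, -2.64982106e-05]), 'tcp_pos': array([0.25383859, 0.57030432, 0.23016753]), 'eef_rot': array([-3.14143430e+00,  2.09645526e-03,  1.15197197e+00]), 'ft_force': array([ 0.94855018, -0.07310786, -0.66377362]), 'moment': array([-0.02535343,  0.05635467, -0.04335346]), 'finger_gap': 0.998157348357186}
```

View pics/scene0.png

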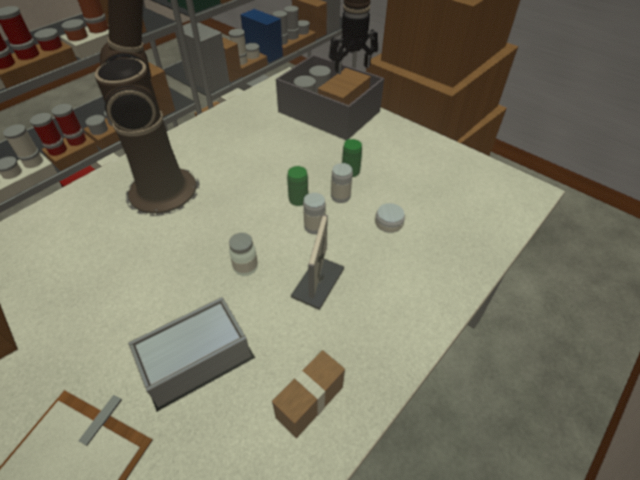

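View pics/top0.png

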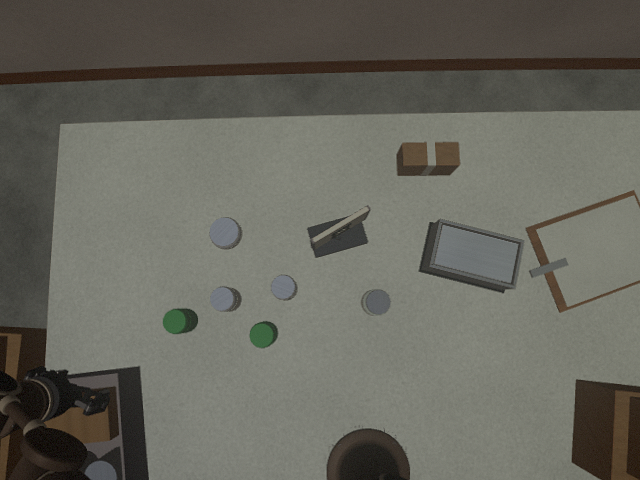

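Candidates for the cans (top view): pale ones at (224,299) and (283,288); green look-alikes at (180,321) and (263,335); jar at (376,301); squat tin at (225,233). By the description, the two pale slim cans are mine. I'll check that in a crop and measure.

```bash
cat > h.py <<'E'
import cv2,numpy as np
def rays(c,uv):
    n=cv2.undistortPoints(np.array(uv,float).reshape(-1,1,2),c["intrinsics"],np.array(c["D"])).reshape(-1,2)
    d=np.c_[n,np.ones(len(n))]@c["R"]; return -c["R"].T@c["t"],d
def onz(c,uv,z):
    o,d=rays(c,uv); return o+d*((z-o[2])/d[:,2])[:,None]
def proj(c,P):
    return cv2.projectPoints(np.array(P,float).reshape(-1,1,3),cv2.Rodrigues(c["R"])[0],c["t"].reshape(3,1),c["intrinsics"],np.array(c["D"]))[0].reshape(-1,2)
def cloud(c):
    v,u=np.mgrid[0:480,0:640]; uv=np.c_[u.ravel(),v.ravel()].astype(float)
    o,d=rays(c,uv); return (o+d*c["range_z"].reshape(-1,1)).reshape(480,640,3)
E
python3 - <<'E'
from h import *
T=dict(np.load("pics/top0.npz")); S=dict(np.load("pics/scene0.npz"))
a=cv2.resize(S["color"][130:280,220:420],None,fx=3,fy=3,interpolation=2); b=cv2.resize(T["color"][200:360,150:400],None,fx=3,fy=3,interpolation=2)
cv2.imwrite("pics/c1.png",a);cv2.imwrite("pics/c2.png",b)
P=cloud(T); z=P[:,:,2]; ok=T["range_z"]>0
print("valid",ok.mean())
def comp(lo,hi,name,win):
    m=((z>lo)&(z<hi)&ok).astype(np.uint8); k=np.zeros_like(m);u0,u1,v0,v1=win;k[v0:v1,u0:u1]=1; m*=k
    n,l,st,ce=cv2.connectedComponentsWithStats(m)
    if n<2: print(name,"none");return
    i=1+np.argmax(st[1:,4]); pts=P[l==i]; cn=max(cv2.findContours((l==i).astype(np.uint8),0,1)[0],key=cv2.contourArea)
    zz=np.median(pts[:,2]); W=onz(T,cn.reshape(-1,2),zz)[:,:2].astype(np.float32)
    (cc,r)=cv2.minEnclosingCircle(W); print(name,"px",ce[i].round(1),"area",st[i,4],"z",zz.round(4),"c",np.round(cc,4),"d",round(2*r,4),"rect",cv2.minAreaRect(W), "mean",pts.mean(0).round(4))
comp(.095,.12,"can1",(200,250,280,320)); comp(.095,.12,"can2",(265,300,270,305))
comp(.09,.12,"jar",(355,400,280,325)); comp(.035,.06,"tin",(200,250,210,260))
comp(.08,.12,"carton",(390,465,135,185))
comp(.09,.12,"g1",(155,200,300,340)); comp(.09,.12,"g2",(240,280,318,352))
comp(.0825,.1,"rim",(410,530,210,300)); comp(.07,.0825,"plat",(410,530,210,300))
comp(.15,.18,"sign",(300,380,195,265)); comp(.006,.03,"foot",(300,380,205,265))
E
```

```text
valid 0.9960416666666667
can1 px [222.  298.6] area 475 z 0.1056 c [0.4189 0.3292] d 0.0577 rect ((0.41888996958732605, 0.3301966190338135), (0.055577654391527176, 0.05430618301033974), 75.732177734375) mean [0.4188 0.3296 0.1053]
can2 px [283.2 286.7] area 469 z 0.1058 c [0.4425 0.1885] d 0.0574 rect ((0.44289544224739075, 0.18892891705036163), (0.05581255257129669, 0.054254431277513504), 74.7781753540039) mean [0.4426 0.1889 0.1053]
jar px [377.8 301.8] area 458 z 0.1007 c [ 0.4026 -0.0267] d 0.0565 rect ((0.40318530797958374, -0.026923345401883125), (0.05311150848865509, 0.05240380018949509), 88.39785766601562) mean [ 0.4024 -0.0275  0.1005]
tin px [224.  231.5] area 684 z 0.0426 c [0.5858 0.3379] d 0.0754 rect ((0.5856890678405762, 0.3383418321609497), (0.07387128472328186, 0.07153400033712387), 44.353599548339844) mean [0.5856 0.3384 0.0425]
carton px [429.9 153.8] area 1400 z 0.0909 c [ 0.7551 -0.1739] d 0.1525 rect ((0.7576547265052795, -0.17406538128852844), (0.14315955340862274, 0.06393037736415863), 88.70233154296875) mean [ 0.7568 -0.1734  0.0906]
g1 px [175.2 320.8] area 
[... 521 characters left out ...]
47, 0.12086851894855499), 73.92649841308594) mean [ 0.5098 -0.2706  0.0856]
plat px [477.3 253. ] area 2818 z 0.0801 c [ 0.5137 -0.2743] d 0.2203 rect ((0.5109003782272339, -0.27388349175453186), (0.20026454329490662, 0.1115245446562767), 73.86981201171875) mean [ 0.5113 -0.2739  0.0797]
sign px [340.4 224.5] area 421 z 0.165 c [0.5735 0.0552] d 0.1519 rect ((0.5737155079841614, 0.05536278337240219), (0.014412426389753819, 0.15158097445964813), 29.33264923095703) mean [0.5735 0.0558 0.164 ]
foot px [343.9 241.2] area 800 z 0.0127 c [0.564 0.053] d 0.1485 rect ((0.5597742795944214, 0.051740795373916626), (0.05509060621261597, 0.1413612812757492), 16.99562644958496) mean [0.5577 0.0397 0.0126]
```

View pics/c1.png

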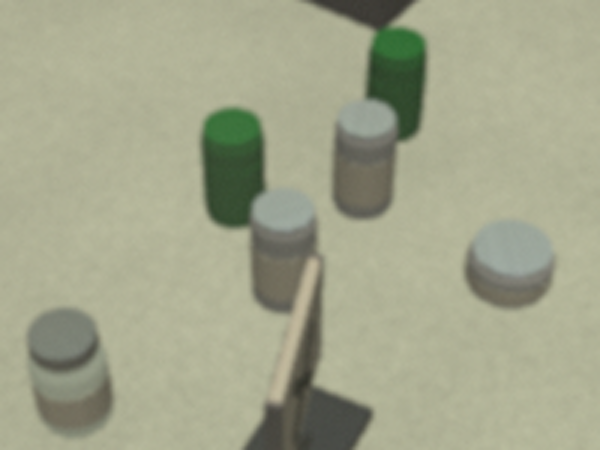

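View pics/c2.png

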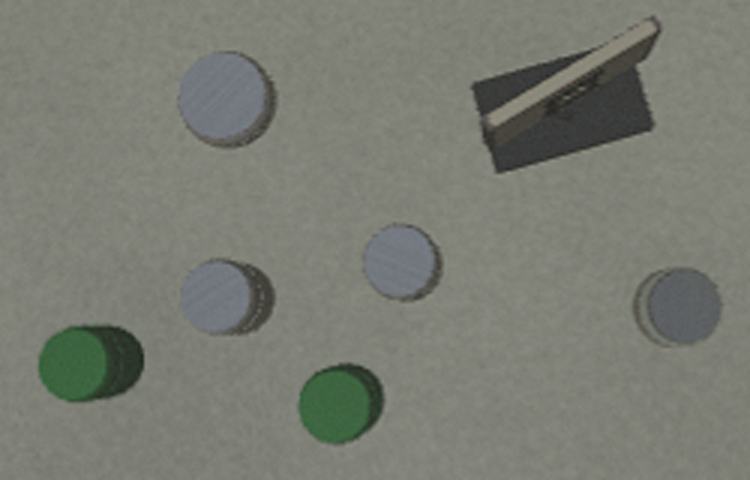

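The crop confirms it: pale cans at top (222,299) and (283,287), 105 mm tall; greens excluded. Next, the foot's yaw and the panel's, by edge fits.

Run:
```python
from h import *
T=dict(np.load("pics/top0.npz")); S=dict(np.load("pics/scene0.npz"))
for c,n,w in((T,"top",(300,375,210,262)),(S,"scene",(285,350,255,312))):
    P=cloud(c); z=P[:,:,2]; g=c["color"].max(2)
    m=((z>.005)&(z<.02)&(g<90)).astype(np.uint8); k=np.zeros_like(m);k[w[2]:w[3],w[0]:w[1]]=1;m*=k
    cn=max(cv2.findContours(m,0,1)[0],key=cv2.contourArea)
    W=onz(c,cn.reshape(-1,2),.012)[:,:2]
    # edges by hull segment clusters
    H=cv2.convexHull(W.astype(np.float32)).reshape(-1,2)
    for i in range(len(H)):
        d=H[(i+1)%len(H)]-H[i]
        if np.hypot(*d)>.018: print(n,H[i].round(4),"->",H[(i+1)%len(H)].round(4),"len",np.hypot(*d).round(3),"ang",np.degrees(np.arctan2(d[1],d[0])).round(1))
    # candidate-yaw edge lines
    for y in range(10,24,2):
        pass
    print(n,"rect",cv2.minAreaRect(W.astype(np.float32)))
    # long near edge: points with min along x axis for yaw 16
    a=np.radians(16);q=W@np.array([[np.cos(a),-np.sin(a)],[np.sin(a),np.cos(a)]])
    print("local ext",q.min(0).round(4),q.max(0).round(4))
    for it in range(3):
        e=W[(q[:,0]<q[:,0].min()+.006)]
        v=cv2.fitLine(e.astype(np.float32),cv2.DIST_HUBER,0,.001,.001).ravel(); print("near edge n",len(e),"ang",np.degrees(np.arctan2(v[1],v[0])).round(2)); break
    for s in(1,-1):
        r=s*q[:,1]; e=W[r>r.max()-.005]; v=cv2.fitLine(e.astype(np.float32),cv2.DIST_HUBER,0,.001,.001).ravel(); print("end",s,len(e),np.degrees(np.arctan2(v[1],v[0])).round(2))
```

```text
top [0.6013 0.0049] -> [0.5398 0.1136] len 0.125 ang 119.5
top [0.5194 0.1091] -> [0.5262 0.0811] len 0.029 ang -76.2
top [0.5262 0.0811] -> [0.5447 0.0097] len 0.074 ang -75.5
top [0.5447 0.0097] -> [ 0.5517 -0.016 ] len 0.027 ang -74.7
top [ 0.5594 -0.0189] -> [ 0.5931 -0.0101] len 0.035 ang 14.5
top rect ((0.5615538954734802, 0.053073182702064514), (0.055277347564697266, 0.13853463530540466), 15.258204460144043)
local ext [ 0.526  -0.1732] [ 0.5812 -0.0342]
near edge n 53 ang -75.3
end 1 9 17.77
end -1 22 15.43
scene [0.5426 0.1134] -> [0.54   0.0558] len 0.058 ang -92.6
scene [ 0.5762 -0.0188] -> [ 0.605  -0.0117] len 0.03 ang 13.7
scene [ 0.605  -0.0117] -> [ 0.628  -0.0059] len 0.024 ang 14.2
scene [0.6296 0.0065] -> [0.6218 0.037 ] len 0.032 ang 104.3
scene [0.6218 0.037 ] -> [0.6033 0.1079] len 0.073 ang 104.6
scene rect ((0.5789765119552612, 0.05251556634902954), (0.07545126974582672, 0.13737095892429352), 14.22450065612793)
local ext [ 0.5314 -0.1788] [ 0.6097 -0.0402]
near edge n 27 ang -76.03
end 1 21 14.14
end -1 29 14.12
```

```bash
python3 -m pendant '[[40,-60,10,0,0,-8.5,85],[80,-120,10,0,0,-17,85],[120,-180,10,0,0,-25.5,85],[160,-220,10,0,0,-34,85],[165,-241,10,0,0,-42.5,85]]'
```

```text
time_s: 0.6
tcp_pos: [0.3962, 0.3637, 0.2397]
eef_rot: [-3.142, 0.002, 0.405]
ft_force: [0.5, -0.4, -0.4]
finger_gap: 0.994
```

```bash
python3 -m pendant '[[15,-20,0,0,0,-8.5,85],[23,-34,0,0,0,-17,85],[23,-34,0,0,0,-25.5,85],[23,-34,0,0,0,-34,85],[23,-34,-40,0,0,-39,85]]'
python3 - <<'E'
from station import observe
o=observe();print(o['tcp_pos'],o['eef_rot'],o['joints'].round(2))
E
```

```text
time_s: 1.1
tcp_pos: [0.4237, 0.3322, 0.2048]
eef_rot: [-3.131, -0.007, -0.282]
ft_force: [1.1, 0.2, 0.8]
finger_gap: 0.993
[0.42366113 0.33218669 0.20481197] [-3.1314006  -0.00662101 -0.28154005] [0.58 0.16 1.87 0.   1.1  0.86]
```

```bash
python3 -m pendant '[[-5,-3,-20,0,0,0,85],[-5,-3,-65,0,0,0,85],[-5,-3,-110,0,0,0,85],[-5,-3,-145,0,0,0,85],[-5,-3,-145,0,0,0,85]]'; python3 -m pendant '[[0,0,0,0,0,0,85],[0,0,0,0,0,0,50],[0,0,0,0,0,0,50],[0,0,0,0,0,0,50],[0,0,0,0,0,0,50]]'
```

```text
time_s: 1.6
tcp_pos: [0.4136, 0.3257, 0.0542]
eef_rot: [3.141, 0.002, -0.282]
ft_force: [-0.9, -0.8, -0.3]
finger_gap: 0.995
time_s: 2.1
tcp_pos: [0.4162, 0.327, 0.057]
eef_rot: [-3.137, -0.002, -0.281]
ft_force: [1.2, -2.0, 7.5]
finger_gap: 0.674
```

```bash
python3 -m pendant '[[0,0,0,0,0,0,30],[0,0,0,0,0,0,30],[0,0,10,0,0,0,30],[0,0,40,0,0,0,30],[0,0,70,0,0,0,30]]';python3 -m pendant '[[0,0,30,0,0,0,30],[0,0,75,0,0,0,30],[0,0,115,0,0,0,30],[0,0,125,0,0,0,30],[0,0,125,0,0,0,30]]'
```

```text
time_s: 2.6
tcp_pos: [0.4143, 0.326, 0.1263]
eef_rot: [-3.141, 0.001, -0.281]
ft_force: [0.7, -0.2, -3.8]
finger_gap: 0.673
time_s: 3.1
tcp_pos: [0.4149, 0.3265, 0.2529]
eef_rot: [-3.138, -0.001, -0.281]
ft_force: [0.9, -0.1, -5.5]
finger_gap: 0.675
```

```bash
python3 -m pendant '[[6,-40,0,0,0,0,30],[12,-85,0,0,0,0,30],[18,-130,0,0,0,0,30],[24,-175,0,0,0,0,30],[30,-220,0,0,0,0,30]]';python3 -m pendant '[[6,-45,0,0,0,0,30],[12,-90,0,0,0,0,30],[18,-135,0,0,0,0,30],[24,-180,0,0,0,0,30],[30,-225,0,0,0,0,30]]'
```

```text
time_s: 3.6
tcp_pos: [0.4422, 0.1046, 0.249]
eef_rot: [-3.141, 0.005, -0.281]
ft_force: [1.1, -0.3, -4.4]
finger_gap: 0.671
time_s: 4.1
tcp_pos: [0.4696, -0.1213, 0.2451]
eef_rot: [-3.14, 0.012, -0.281]
ft_force: [1.0, 0.2, -4.9]
finger_gap: 0.671
```

```bash
python3 -m pendant '[[6,-45,3,0,0,0,30],[12,-90,3,0,0,0,30],[18,-135,3,0,0,0,30],[24,-180,3,0,0,0,30],[27,-199,3,0,0,0,30]]';python3 -m pendant '[[0,0,0,0,0,0,30],[0,0,0,0,0,0,30]]'
python3 - <<'E'
from h import *
from station import camera,observe
for n in("scene","top"):
    c=camera(n); cv2.imwrite(f"pics/{n}1.png",c["color"]); np.savez(f"pics/{n}1.npz",**c)
a=cv2.imread("pics/scene1.png");cv2.imwrite("pics/s1c.png",cv2.resize(a[200:430,80:400],None,fx=2,fy=2))
o=observe();print(o['tcp_pos'],o['eef_rot'],o['ft_force'])
E
```

```text
time_s: 4.6
tcp_pos: [0.4948, -0.3233, 0.2437]
eef_rot: [-3.14, 0.017, -0.284]
ft_force: [0.2, 0.8, -5.4]
finger_gap: 0.672
time_s: 4.8
tcp_pos: [0.4926, -0.3217, 0.2397]
eef_rot: [-3.136, 0.025, -0.285]
ft_force: [-0.5, 0.7, -4.8]
finger_gap: 0.678
[ 0.49361899 -0.32100744  0.24145223] [-3.13730911  0.02157634 -0.2828471 ] [-0.73408268  0.80573129 -4.8158147 ]
```

View pics/s1c.png

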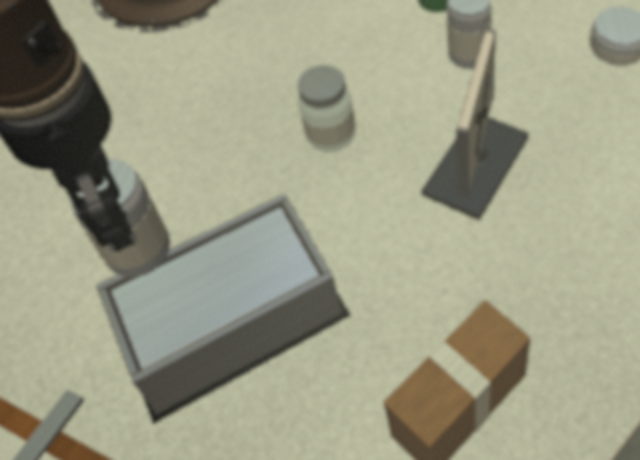

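```bash
python3 -m pendant '[[3,0,-20,-0.3,-1.2,0,30],[3,0,-50,-0.3,-1.2,0,30],[3,0,-75,-0.3,-1.2,0,30],[3,0,-85,-0.3,-1.2,0,30],[3,0,-85,-0.3,-1.2,0,30]]'; python3 -m pendant '[[0,0,0,0,0,0,30],[0,0,0,0,0,0,30]]'
```

```text
time_s: 5.4
tcp_pos: [0.4954, -0.3187, 0.1545]
eef_rot: [-3.135, 0.004, -0.281]
ft_force: [0.3, 0.7, -3.8]
finger_gap: 0.674
time_s: 5.6
tcp_pos: [0.4964, -0.3189, 0.1562]
eef_rot: [-3.135, 0.002, -0.281]
ft_force: [-0.2, 0.8, -5.4]
finger_gap: 0.677
```

```bash
python3 -m pendant '[[0,0,-4,-0.3,0,0,30],[0,0,-8,-0.3,0,0,30],[0,0,-12,-0.3,0,0,30],[0,0,-15,-0.3,0,0,30],[0,0,-18,-0.3,0,0,30]]'; for i in 1 ; do python3 -m pendant '[[0,0,-2,0,0,0,30],[0,0,-4,0,0,0,30],[0,0,-6,0,0,0,30],[0,0,-8,0,0,0,30],[0,0,-10,0,0,0,30]]'; done
```

```text
time_s: 6.1
tcp_pos: [0.4962, -0.3188, 0.1377]
eef_rot: [-3.14, 0.001, -0.281]
ft_force: [-0.5, -0.1, -4.4]
finger_gap: 0.672
time_s: 6.6
tcp_pos: [0.4962, -0.3189, 0.1278]
eef_rot: [-3.14, 0.001, -0.281]
ft_force: [-1.8, 0.4, -3.1]
finger_gap: 0.671
```

```bash
python3 -m pendant '[[0,0,-2,0,0,0,30],[0,0,-4,0,0,0,30],[0,0,-6,0,0,0,30],[0,0,-8,0,0,0,30],[0,0,-8,0,0,0,30]]'; python3 -m pendant '[[0,0,0,0,0,0,30],[0,0,0,0,0,0,30]]'
```

```text
time_s: 7.1
tcp_pos: [0.4962, -0.3189, 0.1197]
eef_rot: [-3.14, 0.001, -0.281]
ft_force: [-0.3, 0.4, -0.9]
finger_gap: 0.672
time_s: 7.3
tcp_pos: [0.4962, -0.3189, 0.1198]
eef_rot: [-3.14, 0.001, -0.281]
ft_force: [-0.5, 0.3, -0.5]
finger_gap: 0.676
```

```bash
python3 -m pendant '[[0,0,0,0,0,0,62],[0,0,0,0,0,0,66],[0,0,0,0,0,0,72],[0,0,0,0,0,0,80],[0,0,0,0,0,0,85]]'; python3 -m pendant '[[0,0,0,0,0,0,85],[0,0,10,0,0,0,85],[0,0,35,0,0,0,85],[0,0,75,0,0,0,85],[0,0,115,0,0,0,85]]'
```

```text
time_s: 7.8
tcp_pos: [0.4964, -0.3191, 0.1199]
eef_rot: [-3.14, 0.001, -0.281]
ft_force: [0.6, -0.2, -0.6]
finger_gap: 0.993
time_s: 8.3
tcp_pos: [0.496, -0.3187, 0.2362]
eef_rot: [-3.14, 0.002, -0.281]
ft_force: [-0.3, -0.7, 0.6]
finger_gap: 0.998
```

```bash
cat >> h.py <<'E'
def look(i):
    from station import camera,observe
    r={}
    for n in("scene","top"):
        c=camera(n); cv2.imwrite(f"pics/{n}{i}.png",c["color"]); np.savez(f"pics/{n}{i}.npz",**c); r[n]=c
    return r
def comps(c,lo,hi,win,mina=60):
    P=cloud(c);z=P[:,:,2]; m=((z>lo)&(z<hi)&(c["range_z"]>0)).astype(np.uint8);k=np.zeros_like(m);u0,u1,v0,v1=win;k[v0:v1,u0:u1]=1;m*=k
    n,l,st,ce=cv2.connectedComponentsWithStats(m)
    for i in range(1,n):
        if st[i,4]<mina: continue
        cn=max(cv2.findContours((l==i).astype(np.uint8),0,1)[0],key=cv2.contourArea); zz=np.median(P[l==i][:,2])
        W=onz(c,cn.reshape(-1,2),zz)[:,:2].astype(np.float32); q=cv2.minAreaRect(W)
        print(ce[i].round(),st[i,4],"z",zz.round(4),"mean",P[l==i].mean(0).round(4),"rect",np.round(q[0],4),np.round(q[1],4),round(q[2],1))
E
python3 -m pendant '[[-5,45,20,0,0,0,85],[-15,90,20,0,0,0,85],[-20,135,20,0,0,0,85],[-25,180,20,0,0,0,85],[-30,225,20,0,0,0,85]]'
python3 - <<'E'
from h import *
r=look(2)
comps(r["top"],.13,.18,(420,535,200,310)); comps(r["top"],.05,.075,(420,535,200,310),200)
a=r["scene"]["color"];cv2.imwrite("pics/s2c.png",cv2.resize(a[200:430,80:400],None,fx=2,fy=2))
comps(r["top"],.095,.12,(265,300,270,305))
E
```

```text
time_s: 8.8
tcp_pos: [0.4657, -0.0922, 0.2573]
eef_rot: [-3.14, -0.0, -0.282]
ft_force: [0.2, 0.3, -0.2]
finger_gap: 0.996
[283. 287.] 466 z 0.1055 mean [0.4425 0.1889 0.1052] rect [0.4423 0.1894] [0.0545 0.0553] 25.2
```

View pics/s2c.png

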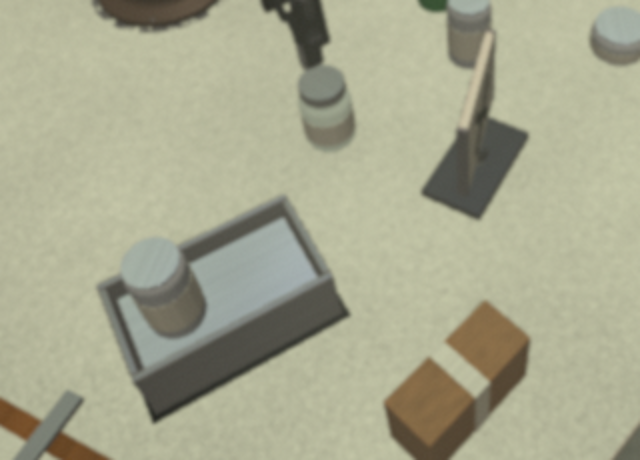

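The first can stands upright at crop (165,285) and the platform has sunk. On to the second.

```bash
python3 -m pendant '[[-4,45,0,0,0,0,85],[-8,90,0,0,0,0,85],[-12,135,0,0,0,0,85],[-16,180,0,0,0,0,85],[-20,225,0,0,0,0,85]]';python3 -m pendant '[[-3,40,0,0,0,0,85],[-3,56,0,0,0,0,85],[-3,56,-40,0,0,0,85],[-3,56,-85,0,0,0,85],[-3,56,-120,0,0,0,85]]';python3 -m pendant '[[0,0,0,0,0,0,85]]'
```

```text
time_s: 9.4
tcp_pos: [0.4453, 0.137, 0.2578]
eef_rot: [-3.137, 0.0, -0.276]
ft_force: [2.3, -0.3, 0.6]
finger_gap: 0.996
time_s: 9.9
tcp_pos: [0.4423, 0.1928, 0.1367]
eef_rot: [-3.137, -0.0, -0.276]
ft_force: [-1.0, -0.5, -0.5]
finger_gap: 0.997
time_s: 10.0
tcp_pos: [0.4384, 0.191, 0.1324]
eef_rot: [3.14, 0.008, -0.276]
ft_force: [-1.5, -0.1, -0.2]
finger_gap: 0.995
```

```bash
python3 -m pendant '[[2,-2,-30,0,0,0,85],[2,-2,-60,0,0,0,85],[2,-2,-75,0,0,0,85],[2,-2,-75,0,0,0,85],[2,-2,-75,0,0,0,85]]'; python3 -m pendant '[[0,0,0,0,0,0,70],[0,0,0,0,0,0,30],[0,0,0,0,0,0,30],[0,0,0,0,0,0,30],[0,0,0,0,0,0,30]]'
```

```text
time_s: 10.5
tcp_pos: [0.4423, 0.1893, 0.0592]
eef_rot: [3.141, 0.006, -0.276]
ft_force: [0.6, -0.5, 0.1]
finger_gap: 0.995
time_s: 11.0
tcp_pos: [0.4442, 0.19, 0.0617]
eef_rot: [-3.14, 0.003, -0.276]
ft_force: [-2.3, -0.7, 6.4]
finger_gap: 0.669
```

```bash
python3 -m pendant '[[0,0,0,0,0,0,30],[0,0,10,0,0,0,30],[0,0,35,0,0,0,30],[0,0,75,0,0,0,30],[0,0,115,0,0,0,30]]';python3 -m pendant '[[0,0,30,0,0,0,30],[0,0,65,0,0,0,30],[0,0,82,0,0,0,30],[0,0,82,0,0,0,30],[0,0,82,0,0,0,30]]'; python3 -c "
from station import observe
o=observe();print(o['tcp_pos'],o['eef_rot'],o['ft_force'])"
```

```text
time_s: 11.5
tcp_pos: [0.4428, 0.1896, 0.1773]
eef_rot: [-3.141, 0.005, -0.276]
ft_force: [0.1, -0.2, -3.2]
finger_gap: 0.669
time_s: 12.0
tcp_pos: [0.4421, 0.1893, 0.2589]
eef_rot: [3.142, 0.005, -0.276]
ft_force: [-0.9, 0.1, -3.0]
finger_gap: 0.668
[0.44212266 0.18932024 0.25893874] [ 3.14151685  0.0054415  -0.27578154] [-0.85185365  0.14253163 -2.95363704]
```

```bash
python3 -m pendant '[[7,-40,0,0,0,0,30],[15,-85,0,0,0,0,30],[24,-130,0,0,0,0,30],[32,-175,0,0,0,0,30],[41,-220,0,0,0,0,30]]';python3 -m pendant '[[9,-45,0,0,0,0,30],[18,-90,0,0,0,0,30],[27,-135,0,0,0,0,30],[36,-175,0,0,0,0,30],[40,-194,0,0,0,0,30]]';python3 -m pendant '[[0,0,0,0,0,0,30],[0,0,0,0,0,0,30]]';  python3 -c "
from station import observe
o=observe();print(o['tcp_pos'],o['eef_rot'],o['ft_force'])"
```

```text
time_s: 12.5
tcp_pos: [0.4813, -0.0321, 0.2563]
eef_rot: [3.141, 0.01, -0.276]
ft_force: [1.7, -0.3, -2.8]
finger_gap: 0.667
time_s: 13.0
tcp_pos: [0.5202, -0.229, 0.2535]
eef_rot: [3.141, 0.014, -0.278]
ft_force: [-0.3, -0.8, -2.2]
finger_gap: 0.669
time_s: 13.2
tcp_pos: [0.5186, -0.2281, 0.2509]
eef_rot: [-3.141, 0.02, -0.279]
ft_force: [-1.3, -0.4, -3.6]
finger_gap: 0.668
[ 0.51855513 -0.22807821  0.25087357] [-3.14054088  0.01967345 -0.27942029] [-1.27517886 -0.39577823 -3.57774297]
```

```bash
python3 -m pendant '[[4,0,-20,-0.3,-1,0,30],[4,0,-50,-0.3,-1,0,30],[4,0,-80,-0.3,-1,0,30],[4,0,-100,-0.3,-1,0,30],[4,0,-105,-0.3,-1,0,30]]'; python3 -m pendant '[[0,0,0,0,0,0,30],[0,0,0,0,0,0,30]]'
```

```text
time_s: 13.7
tcp_pos: [0.5194, -0.2244, 0.1422]
eef_rot: [-3.138, 0.01, -0.277]
ft_force: [0.2, 0.5, -3.6]
finger_gap: 0.669
time_s: 13.9
tcp_pos: [0.5194, -0.2233, 0.1425]
eef_rot: [-3.138, 0.01, -0.276]
ft_force: [-0.3, -0.2, -3.1]
finger_gap: 0.667
```

```bash
python3 -m pendant '[[1,-1,-3,-0.1,-0.3,0,30],[2,-3,-6,-0.2,-0.6,0,30],[3,-4,-9,-0.2,-0.6,0,30],[3,-4,-12,-0.2,-0.6,0,30],[3,-4,-15,-0.2,-0.6,0,30]]'; python3 -m pendant '[[0,0,-2,0,0,0,30],[0,0,-4,0,0,0,30],[0,0,-6,0,0,0,30],[0,0,-8,0,0,0,30],[0,0,-10,0,0,0,30]]'
```

```text
time_s: 14.4
tcp_pos: [0.5225, -0.2275, 0.1274]
eef_rot: [-3.138, -0.001, -0.277]
ft_force: [0.1, 0.2, -3.7]
finger_gap: 0.67
time_s: 14.9
tcp_pos: [0.5225, -0.2275, 0.1174]
eef_rot: [-3.138, -0.001, -0.277]
ft_force: [-0.5, 0.4, -2.3]
finger_gap: 0.668
```

```bash
python3 -m pendant '[[0,0,-2,0,0,0,30],[0,0,-4,0,0,0,30],[0,0,-6,0,0,0,30],[0,0,-6,0,0,0,30]]'; python3 -m pendant '[[0,0,0,0,0,0,30],[0,0,0,0,0,0,30]]'
```

```text
time_s: 15.3
tcp_pos: [0.5225, -0.2275, 0.1112]
eef_rot: [-3.138, -0.001, -0.277]
ft_force: [-1.2, 0.1, -0.8]
finger_gap: 0.667
time_s: 15.5
tcp_pos: [0.5225, -0.2275, 0.1114]
eef_rot: [-3.138, -0.001, -0.277]
ft_force: [-1.4, 0.4, -0.6]
finger_gap: 0.673
```

```bash
python3 -m pendant '[[0,0,-1,0,0,0,30],[0,0,-1,0,0,0,30],[0,0,-1,0,0,0,30],[0,0,-1,0,0,0,62],[0,0,-1,0,0,0,66]]'; python3 -m pendant '[[0,0,0,0,0,0,72],[0,0,0,0,0,0,80],[0,0,0,0,0,0,85],[0,0,0,0,0,0,85]]'; python3 -m pendant '[[0,0,10,0,0,0,85],[0,0,35,0,0,0,85],[0,0,75,0,0,0,85],[0,0,115,0,0,0,85],[0,0,135,0,0,0,85]]'
```

```text
time_s: 16.0
tcp_pos: [0.5232, -0.2279, 0.1108]
eef_rot: [-3.139, -0.003, -0.277]
ft_force: [0.4, 0.7, 0.2]
finger_gap: 0.774
time_s: 16.4
tcp_pos: [0.5233, -0.2279, 0.1109]
eef_rot: [-3.139, -0.003, -0.277]
ft_force: [-0.2, -0.2, 0.3]
finger_gap: 0.996
time_s: 16.9
tcp_pos: [0.5253, -0.2289, 0.2511]
eef_rot: [-3.14, -0.01, -0.277]
ft_force: [0.5, -0.2, -0.5]
finger_gap: 0.992
```

```bash
python3 -m pendant '[[-10,45,10,0,0,-8.5,85],[-15,90,20,0,0,-17,85],[-15,135,20,0,0,-25.5,85],[-10,180,20,0,0,-34,85],[0,210,20,0,0,-42.5,85]]'
python3 - <<'E'
from h import *
r=look(3)
comps(r["top"],.13,.18,(420,535,200,310)); comps(r["top"],.02,.075,(420,535,200,310),200)
print("sign");comps(r["top"],.15,.18,(300,380,195,265))
a=r["scene"]["color"];cv2.imwrite("pics/s3c.png",cv2.resize(a[200:430,80:400],None,fx=2,fy=2))
E
```

```text
time_s: 17.4
tcp_pos: [0.5247, -0.017, 0.2724]
eef_rot: [-3.139, -0.01, -0.999]
ft_force: [0.4, -0.3, 0.3]
finger_gap: 0.993
[468. 246.] 459 z 0.1505 mean [ 0.5194 -0.2284  0.1498] rect [ 0.5184 -0.23  ] [0.0474 0.0572] 85.8
[504. 255.] 589 z 0.1502 mean [ 0.4976 -0.3095  0.1482] rect [ 0.4972 -0.3089] [0.0636 0.0586] 84.6
[486. 259.] 1188 z 0.0466 mean [ 0.499  -0.3053  0.05  ] rect [ 0.5086 -0.3022] [0.1589 0.107 ] 73.8
[430. 255.] 233 z 0.0467 mean [ 0.512  -0.1686  0.0468] rect [ 0.5181 -0.1839] [0.051  0.0955] 75.9
[439. 254.] 202 z 0.0459 mean [ 0.5142 -0.1903  0.0459] rect [ 0.5241 -0.1889] [0.0246 0.0767] 86.1
sign
[335. 228.] 340 z 0.1651 mean [0.5667 0.068  0.1643] rect [0.567  0.0669] [0.0142 0.1241] 29.1
```

View pics/s3c.png

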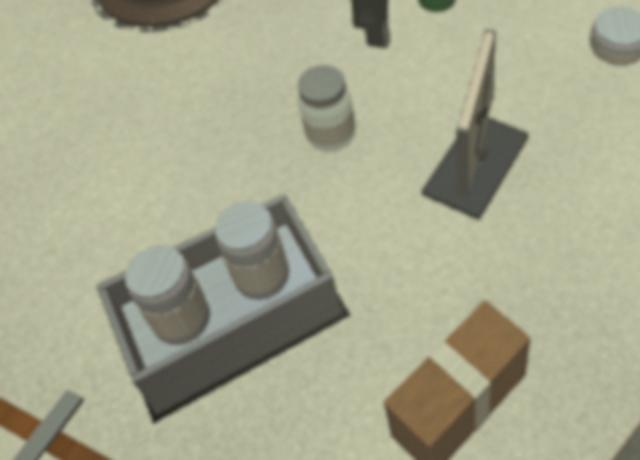

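View pics/top3.png

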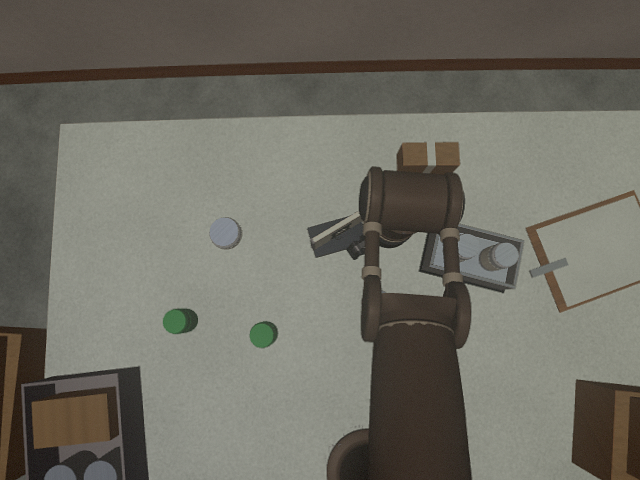

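Both cans stand on the sunken platform (crop (165,290), (250,245); can tops at z=0.150, platform at z=0.047). Now the sign: turn the wrist to −150.7° over the pivot.

```bash
python3 -m pendant '[[20,30,0,0,0,-8.5,85],[49,72,0,0,0,-17,85],[49,72,0,0,0,-25.5,85],[49,72,0,0,0,-34,85],[49,72,0,0,0,-42.5,85]]';python3 -m pendant '[[0,0,0,0,0,-8.5,85],[0,0,0,0,0,-17,85],[0,0,0,0,0,-25.5,85],[0,0,0,0,0,-34,85],[0,0,0,0,0,-42.5,85]]'; python3 -m pendant '[[0,0,0,0,0,-8.5,60],[0,0,0,0,0,-8.5,60],[0,0,0,0,0,-8.5,60]]'; python3 -c "
from station import observe
o=observe();print(o['tcp_pos'],o['eef_rot'],o['joints'].round(3))"
```

```text
time_s: 18.0
tcp_pos: [0.5752, 0.0565, 0.2726]
eef_rot: [-3.137, -0.01, -1.737]
ft_force: [-0.4, -0.1, 0.6]
finger_gap: 0.995
time_s: 18.5
tcp_pos: [0.5752, 0.0555, 0.2732]
eef_rot: [-3.137, -0.01, -2.484]
ft_force: [-0.6, -0.2, -0.1]
finger_gap: 0.998
time_s: 18.8
tcp_pos: [0.5753, 0.0549, 0.2736]
eef_rot: [-3.136, -0.01, -2.629]
ft_force: [-0.3, 0.1, -0.5]
finger_gap: 0.702
[0.57529386 0.05491295 0.27359747] [-3.13646171 -0.01011419 -2.62907675] [ 0.025  0.186  1.698 -0.01   1.264  2.657]
```

```bash
python3 -m pendant '[[-1,0,-40,0.3,-0.5,0,60],[-1,0,-80,0.3,-0.5,0,60],[-1,0,-115,0.3,-0.5,0,60],[-1,0,-130,0.3,-0.5,0,60],[-1,0,-134,0.3,-0.5,0,60]]'; python3 -m pendant '[[0,0,0,0,0,0,60],[0,0,0,0,0,0,60]]'
python3 - <<'E'
from h import *
r=look(4)
a=r["scene"]["color"];cv2.imwrite("pics/s4c.png",cv2.resize(a[150:320,220:420],None,fx=3,fy=3))
E
```

```text
time_s: 19.3
tcp_pos: [0.5727, 0.0547, 0.1375]
eef_rot: [-3.139, -0.004, -2.628]
ft_force: [0.8, -0.2, -0.4]
finger_gap: 0.699
time_s: 19.5
tcp_pos: [0.5742, 0.0547, 0.1393]
eef_rot: [-3.137, -0.001, -2.627]
ft_force: [0.0, -0.1, 0.3]
finger_gap: 0.708
```

View pics/s4c.png

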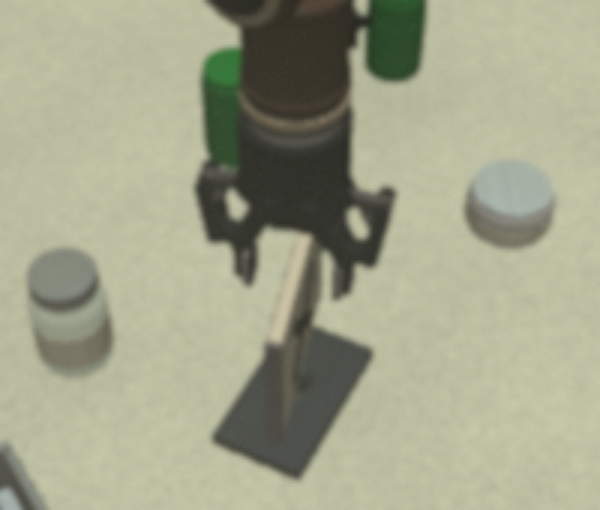

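The crop shows the panel centred between the fingers, which sit at (245,270) and (345,280). I'll close the gripper.

```bash
python3 -m pendant '[[0,0,0,0,0,0,30],[0,0,0,0,0,0,15],[0,0,0,0,0,0,5],[0,0,0,0,0,0,5],[0,0,0,0,0,0,5]]'; python3 -m pendant '[[0,0,0,0,0,0,5],[0,0,0,0,0,0,5],[0,0,0,0,0,0,5]]'
```

```text
time_s: 20.1
tcp_pos: [0.5748, 0.0549, 0.1402]
eef_rot: [-3.137, 0.0, -2.627]
ft_force: [-0.6, 0.5, 2.8]
finger_gap: 0.131
time_s: 20.4
tcp_pos: [0.5748, 0.0549, 0.1403]
eef_rot: [-3.137, 0.0, -2.627]
ft_force: [-0.5, 0.3, 1.7]
finger_gap: 0.126
```

```bash
python3 -m pendant '[[0,0,0,0,0,4,5],[0,0,0,0,0,10,5],[0,0,0,0,0,16,5],[0,0,0,0,0,23,5],[0,0,0,0,0,30,5]]'; python3 -c "
from station import observe
o=observe();print(o['tcp_pos'],o['joints'].round(3),o['moment'])"
```

```text
time_s: 20.9
tcp_pos: [0.5749, 0.055, 0.1403]
eef_rot: [-3.137, 0.001, -2.099]
ft_force: [-1.1, 0.9, 1.6]
finger_gap: 0.122
[0.5748821  0.05498927 0.14026413] [ 2.100e-02  3.180e-01  1.822e+00 -2.000e-03  9.970e-01  2.121e+00] [ 0.03427868 -0.01067029 -0.09554249]
```

```bash
python3 -m pendant '[[0,0,0,0,0,7,5],[0,0,0,0,0,14,5],[0,0,0,0,0,21,5],[0,0,0,0,0,28,5],[0,0,0,0,0,35,5]]';python3 -m pendant '[[0,0,0,0,0,7,5],[0,0,0,0,0,14,5],[0,0,0,0,0,21,5],[0,0,0,0,0,28,5],[0,0,0,0,0,35,5]]';python3 -m pendant '[[0,0,0,0,0,7,5],[0,0,0,0,0,14,5],[0,0,0,0,0,21,5],[0,0,0,0,0,28,5],[0,0,0,0,0,35,5]]'; python3 -c "
from station import observe
o=observe();print(o['tcp_pos'],o['joints'].round(3),o['moment'])"
```

```text
time_s: 21.4
tcp_pos: [0.5749, 0.0552, 0.1403]
eef_rot: [-3.137, 0.001, -1.483]
ft_force: [-0.4, 1.1, 1.9]
finger_gap: 0.131
time_s: 21.9
tcp_pos: [0.5748, 0.0554, 0.1402]
eef_rot: [-3.136, 0.002, -0.868]
ft_force: [-0.8, 0.6, 1.8]
finger_gap: 0.133
time_s: 22.4
tcp_pos: [0.5747, 0.0555, 0.1403]
eef_rot: [-3.136, 0.002, -0.252]
ft_force: [-1.1, 0.6, 2.6]
finger_gap: 0.13
[0.5747315  0.05546759 0.14028224] [0.018 0.32  1.819 0.007 1.003 0.266] [-0.00198724 -0.01673708 -0.0412633 ]
```

```bash
python3 -m pendant '[[0,0,0,0,0,7,5],[0,0,0,0,0,14,5],[0,0,0,0,0,21,5],[0,0,0,0,0,27,5],[0,0,0,0,0,29,5]]';python3 -m pendant '[[0,0,0,0,0,0,5],[0,0,0,0,0,0,5]]'
python3 - <<'E'
from h import *
r=look(5)
print("sign top / scene");comps(r["top"],.15,.18,(300,380,195,265));comps(r["scene"],.15,.175,(260,380,180,320))
a=r["scene"]["color"];cv2.imwrite("pics/s5c.png",cv2.resize(a[150:320,220:420],None,fx=3,fy=3))
E
```

```text
time_s: 22.9
tcp_pos: [0.5745, 0.0555, 0.1403]
eef_rot: [-3.136, 0.002, 0.256]
ft_force: [-0.9, -0.0, 2.6]
finger_gap: 0.126
time_s: 23.1
tcp_pos: [0.5745, 0.0555, 0.1403]
eef_rot: [-3.136, 0.002, 0.256]
ft_force: [-0.4, 0.2, 3.1]
finger_gap: 0.129
sign top / scene
[368. 217.] 69 z 0.1646 mean [ 0.5891 -0.0054  0.1634] rect [ 0.5888 -0.0031] [0.0137 0.0294] 12.7
[312. 249.] 339 z 0.1652 mean [0.5856 0.025  0.1634] rect [0.5808 0.0198] [0.0434 0.0961] 5.2
```

View pics/s5c.png

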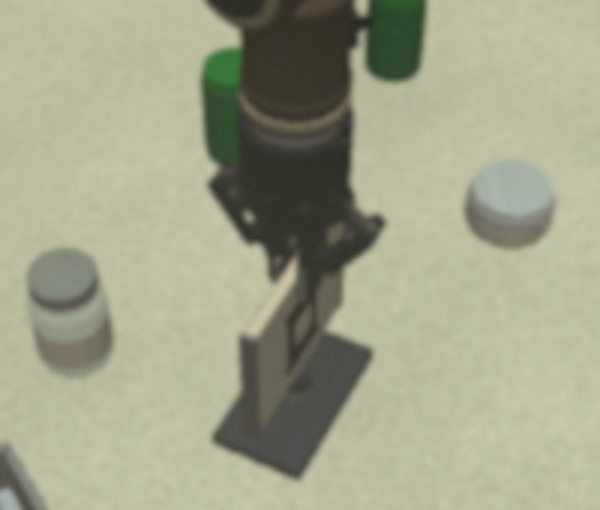

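The can picture (crop (300,330)) now faces the far side. I'll release, lift clear and measure.

```bash
python3 -m pendant '[[0,0,0,0,0,0,15],[0,0,0,0,0,0,25],[0,0,0,0,0,0,45],[0,0,0,0,0,0,60],[0,0,0,0,0,0,60]]';python3 -m pendant '[[0,0,0,0,0,0,60],[0,0,25,0,0,0,60],[0,0,60,0,0,0,60],[0,0,100,0,0,0,60],[0,0,130,0,0,0,60]]';python3 -m pendant '[[-20,45,0,0,0,0,60],[-50,90,0,0,0,0,60],[-80,135,0,0,0,0,60],[-110,175,0,0,0,0,60],[-140,215,0,0,0,0,60]]';python3 -m pendant '[[-20,40,0,0,0,0,60],[-40,80,0,0,0,0,60],[-60,120,0,0,0,0,60],[-60,120,0,0,0,0,60],[-60,120,0,0,0,0,60]]'
python3 - <<'E'
from h import *
r=look(6)
print("sign top / scene");comps(r["top"],.15,.18,(300,400,195,285));comps(r["scene"],.15,.175,(260,380,180,320))
T=r["top"]
for n,w,lo,hi in(("cans",(420,535,200,310),.13,.17),("jar",(355,400,280,325),.09,.12),("tin",(200,250,210,260),.035,.06),("carton",(390,465,135,185),.08,.12),("plat",(420,535,200,310),.03,.07)):
    print(n);comps(T,lo,hi,w,150)
for c,n,w in((T,"top",(300,375,210,262)),(r["scene"],"scene",(285,350,255,312))):
    z=cloud(c)[:,:,2]; m=((z>.005)&(z<.02)&(c["color"].max(2)<90)).astype(np.uint8); k=np.zeros_like(m);k[w[2]:w[3],w[0]:w[1]]=1;m*=k
    W=onz(c,max(cv2.findContours(m,0,1)[0],key=cv2.contourArea).reshape(-1,2),.012)[:,:2].astype(np.float32); print(n,"foot",cv2.minAreaRect(W))
    H=cv2.convexHull(W).reshape(-1,2)
    for i in range(len(H)):
        d=H[(i+1)%len(H)]-H[i]
        if np.hypot(*d)>.03: print(np.hypot(*d).round(3),np.degrees(np.arctan2(d[1],d[0])).round(1))
a=r["scene"]["color"];cv2.imwrite("pics/s6c.png",cv2.resize(a[150:320,220:420],None,fx=3,fy=3))
E
```

```text
time_s: 23.7
tcp_pos: [0.5745, 0.0554, 0.1402]
eef_rot: [-3.136, 0.002, 0.256]
ft_force: [0.1, -0.9, 0.9]
finger_gap: 0.702
time_s: 24.2
tcp_pos: [0.5752, 0.0555, 0.2728]
eef_rot: [-3.137, -0.0, 0.256]
ft_force: [0.2, -0.3, 0.5]
finger_gap: 0.7
time_s: 24.7
tcp_pos: [0.4388, 0.2653, 0.273]
eef_rot: [-3.136, -0.001, 0.255]
ft_force: [0.5, 1.1, 0.2]
finger_gap: 0.704
time_s: 25.2
tcp_pos: [0.3782, 0.3859, 0.2729]
eef_rot: [-3.137, -0.001, 0.258]
ft_force: [-0.5, -0.5, 0.0]
finger_gap: 0.698
sign top / scene
[340. 224.] 422 z 0.1651 mean [0.5735 0.0556 0.1641] rect [0.5735 0.0555] [0.015  0.1504] 14.8
[317. 242.] 437 z 0.1655 mean [0.5793 0.0482 0.1632] rect [0.5794 0.051 ] [0.0181 0.1619] 14.7
cans
[465. 246.] 568 z 0.1502 mean [ 0.5199 -0.2235  0.1485] rect [ 0.5188 -0.2233] [0.0616 0.0565] 88.4
[504. 255.] 589 z 0.1501 mean [ 0.4975 -0.3097  0.1482] rect [ 0.4973 -0.309 ] [0.059  0.0627] 41.7
jar
[378. 302.] 454 z 0.1006 mean [ 0.4024 -0.0275  0.1005] rect [ 0.4032 -0.027 ] [0.0531 0.0524] 88.4
tin
[224. 232.] 686 z 0.0427 mean [0.5853 0.3383 0.0425] rect [0.585  0.3377] [0.0756 0.0715] 44.5
carton
[430. 154.] 1410 z 0.0908 mean [ 0.7568 -0.1734  0.0905] rect [ 0.7577 -0.1742] [0.143  0.0639] 88.7
plat
[451. 264.] 353 z 0.0508 mean [ 0.4903 -0.2166  0.0502] rect [ 0.4731 -0.2342] [0.2425 0.109 ] 44.2
[471. 255.] 1747 z 0.0463 mean [ 0.5096 -0.2693  0.0481] rect [ 0.5137 -0.2821] [0.1973 0.1053] 73.6
top foot ((0.5544352531433105, 0.05118919163942337), (0.039689160883426666, 0.13807711005210876), 14.602655410766602)
0.037 104.6
0.092 -75.5
0.032 15.9
scene foot ((0.5790103673934937, 0.05254635214805603), (0.07544821500778198, 0.13736876845359802), 14.18545913696289)
0.099 -92.5
0.053 13.9
0.048 104.3
0.057 104.7
```

View pics/s6c.png

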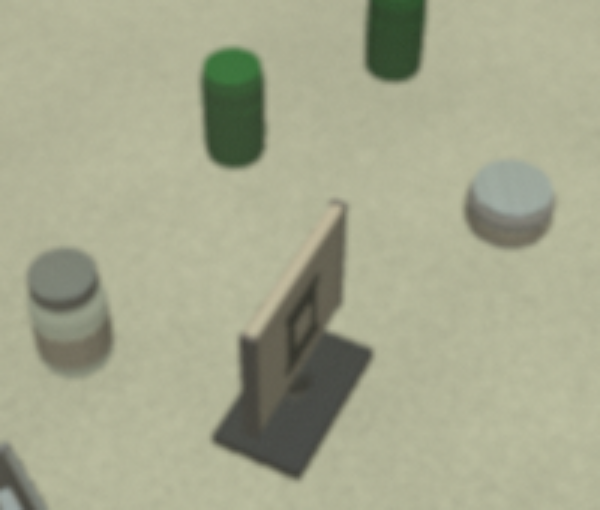

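View pics/top6.png

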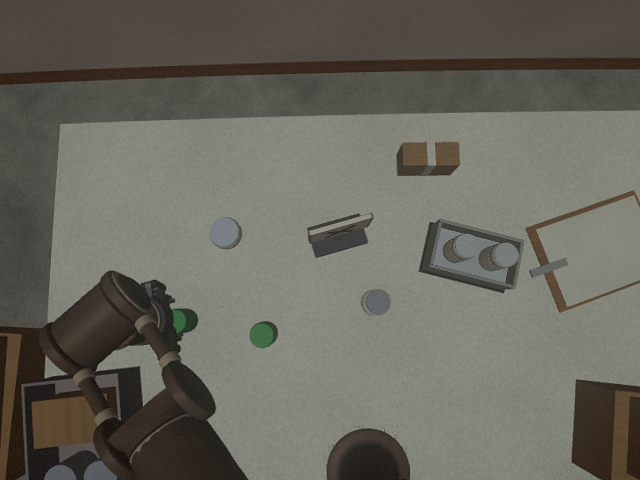

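Panel yaw is 14.8° against about 14.5° for the foot. The bystanders haven't moved, and both cans stand in the lift at top (465,246) and (504,255). The arm is clear.

```bash
python3 -c "
from station import sign_off
print(sign_off())"
```

```text
the job is handed in; nothing more can be done
None
```

The job is done and handed in at about 25 s of the 72 s allowed; the hand-in gives no verdict.

- **Cans:** I stood the two pale slim cans on the spring platform one at a time. Each was lowered slowly until the wrist force showed the platform carrying its weight, then released. In the last pictures both stand upright side by side, about 89 mm apart, with their tops at 150 mm. The platform is at about 46 mm, sunk about 34 mm from 80 mm.
- **Sign:** I then pinched its top edge and turned it about 165° counter-clockwise from its starting tilt. The can picture now looks to the far side. The panel measures 14.7 to 14.8° against 14.2 to 14.6° for the foot, so it is square to within about half a degree.
- **Bystanders:** The tin, jar and carton measured in their starting places to within 1 mm. I didn't touch the green look-alikes.
- **Checks that disagreed:** For the sign's centre, the scene camera and the top camera differ by about 6 mm, though their angles agree. No other check failed or disagreed.

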